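# Weight down the freshly glued cardboard discs

### The job

Four stacks of freshly glued cardboard discs have to be pressed while they set: on each stack stand the press weight of the same colour as the stack's dot, upright and centred on the dot, set down rather than dropped. Work from the biggest stack to the smallest (red, blue, yellow, green), because they were glued in that order. Leave the bare steel spare weight and the glue jar where they are.

Things in the scene. Friction and masses are not known exactly. Their poses are not given: they have to be found in the camera images.
- weight_red_center (a point): red press weight, loose, about 0.58 kg (varies by a fifth): an upright red metal disc 60 mm across and 26 mm high, with a round red grip post 26 mm across standing 42 mm above the middle of the disc; 68 mm high in all. The point is its centre, half-way up (34 mm above its underside); the grip post runs from 8 mm below this point to 34 mm above it. Its z axis points up.
- weight_blue_center (a point): blue press weight, loose, about 0.5 kg (varies by a fifth): an upright blue metal disc 56 mm across and 26 mm high, with a round blue grip post 26 mm across standing 42 mm above the middle of the disc; 68 mm high in all. The point is its centre, half-way up (34 mm above its underside); the grip post runs from 8 mm below this point to 34 mm above it. Its z axis points up.
- weight_yellow_center (a point): yellow press weight, loose, about 0.43 kg (varies by a fifth): an upright yellow metal disc 52 mm across and 26 mm high, with a round yellow grip post 26 mm across standing 42 mm above the middle of the disc; 68 mm high in all. The point is its centre, half-way up (34 mm above its underside); the grip post runs from 8 mm below this point to 34 mm above it. Its z axis points up.
- weight_green_center (a point): green press weight, loose, about 0.37 kg (varies by a fifth): an upright green metal disc 48 mm across and 26 mm high, with a round green grip post 26 mm across standing 42 mm above the middle of the disc; 68 mm high in all. The point is its centre, half-way up (34 mm above its underside); the grip post runs from 8 mm below this point to 34 mm above it. Its z axis points up.
- stack_red_top (a point): the biggest stack of glued brown cardboard discs, 116 mm across and 28 mm high, lying on the table and stuck fast, with a red dot 38 mm across in the middle of its top. The point is the centre of its top face; z up.
- stack_blue_top (a point): the second biggest stack of glued brown cardboard discs, 104 mm across and 24 mm high, lying on the table and stuck fast, with a blue dot 38 mm across in the middle of its top. The point is the centre of its top face; z up.
- stack_yellow_top (a point): the third biggest stack of glued brown cardboard discs, 92 mm across and 20 mm high, lying on the table and stuck fast, with a yellow dot 38 mm across in the middle of its top. The point is the centre of its top face; z up.
- stack_green_top (a point): the smallest stack of glued brown cardboard discs, 80 mm across and 16 mm high, lying on the table and stuck fast, with a green dot 38 mm across in the middle of its top. The point is the centre of its top face; z up.
- spare_center (a point): spare press weight of bare steel, post included: same shape, disc 54 mm across and 26 mm high, post 26 mm across, 68 mm high in all, loose; not needed, stays where it is. The point is its centre, 34 mm above its underside.
- glue_jar_center (a point): closed glue jar with a white cap and paper label, 60 mm across, 85 mm high, loose; stays where it is. The point is its centre, 42.5 mm above the table.
Not all that is in view belongs to the job. Leave any pink or purple look-alike of the part that bears weight_blue_center alone.

How it is judged (in metres and radians):
On the way, in this order (a step that is already met when the one before it is completed fails the run):
1. the red weight stands on the stack with the red dot, let go (horizontal distance between weight_red_center and stack_red_top below 0.014 m and z of weight_red_center in the frame of stack_red_top between 0.028 and 0.04 m and angle between weight_red_center's own z axis and vertical below 0.08 rad and linear speed of weight_red below 0.02 m/s and contact force between the fingers and weight_red below 0.1 N), for 0.2 s.
2. the blue weight stands on the stack with the blue dot, let go (horizontal distance between weight_blue_center and stack_blue_top below 0.014 m and z of weight_blue_center in the frame of stack_blue_top between 0.028 and 0.04 m and angle between weight_blue_center's own z axis and vertical below 0.08 rad and linear speed of weight_blue below 0.02 m/s and contact force between the fingers and weight_blue below 0.1 N), for 0.2 s.
3. the yellow weight stands on the stack with the yellow dot, let go (horizontal distance between weight_yellow_center and stack_yellow_top below 0.014 m and z of weight_yellow_center in the frame of stack_yellow_top between 0.028 and 0.04 m and angle between weight_yellow_center's own z axis and vertical below 0.08 rad and linear speed of weight_yellow below 0.02 m/s and contact force between the fingers and weight_yellow below 0.1 N), for 0.2 s.
4. the green weight stands on the stack with the green dot, let go (horizontal distance between weight_green_center and stack_green_top below 0.014 m and z of weight_green_center in the frame of stack_green_top between 0.028 and 0.04 m and angle between weight_green_center's own z axis and vertical below 0.08 rad and linear speed of weight_green below 0.02 m/s and contact force between the fingers and weight_green below 0.1 N), for 0.2 s.
At the end, for the whole second after the job is handed in: All four coloured weights stand upright (within 0.08 rad), released and at rest, on the top of the stack with the dot of their colour, each within 14 mm of the dot's centre (all of step 1 and all of step 2 and all of step 3 and all of step 4); the robot touches nothing.
It fails at once if a weight is let fall from more than 20 mm above its stack ((horizontal distance between weight_red_center and stack_red_top below 0.045 m and z of weight_red_center in the frame of stack_red_top above 0.054 m and contact force between the fingers and weight_red below 0.01 N) or (horizontal distance between weight_blue_center and stack_blue_top below 0.045 m and z of weight_blue_center in the frame of stack_blue_top above 0.054 m and contact force between the fingers and weight_blue below 0.01 N) or (horizontal distance between weight_yellow_center and stack_yellow_top below 0.045 m and z of weight_yellow_center in the frame of stack_yellow_top above 0.054 m and contact force between the fingers and weight_yellow below 0.01 N) or (horizontal distance between weight_green_center and stack_green_top below 0.045 m and z of weight_green_center in the frame of stack_green_top above 0.054 m and contact force between the fingers and weight_green below 0.01 N)).
It fails at once if the spare weight is shifted by more than 30 mm or tipped (distance of spare_center from where it was at the start of the episode above 0.03 m or angle between spare_center's own z axis and vertical above 0.5 rad).
It fails at once if the glue jar is shifted by more than 30 mm or tipped (distance of glue_jar_center from where it was at the start of the episode above 0.03 m or angle between glue_jar_center's own z axis and vertical above 0.5 rad).
It also fails if it takes over 96 s, if anything falls off the work surface, if the arm or the gripper's body presses on something with over 40 N, if the wrist force passes 120 N, or if a joint passes its speed limit or range.

### The arm

A 6-joint arm with a two-finger parallel gripper is mounted at the origin on the work surface. World frame = base frame: x ahead of the robot, y to its left, z up, the work surface at z = 0. Lengths are in m, angles in degrees, forces in N, time in s.
With the tool pointing down it reaches from about 0.275 to 0.775 m from the base axis. Payload 14.6 kg.
Tool frame: the origin (TCP) lies midway between the tips of the shut fingers; the grasp point (between the pads) lies 19 mm behind it (ctrl.pinch_z is the distance from the TCP to the grasp point, in m); y points along the fingers, x is the direction in which the jaws open and shut, and the axes are right-handed (so a half turn about y gives the same grasp; the last joint's range is limited). The gripper opens to 85 mm and grips with 20 to 120 N. Pads are 22 mm wide; open, the fingers measure 114 mm over their backs; the gripper's body (76 mm by 85 mm) begins 54 mm behind the grasp point. The pads swing forward as they close: fully open they stand 13 mm farther back than shut.
Start: joints at [67.019, 15.075, -2.767, 72.158, 0, 81.102], TCP at [0.128, 0.509, 0.211] pointing down, gripper open.
Joint ranges: [-151.79, 151.79], [-50.71, 97.33], [-67.44, 78.34], [-121.81, 120.89], [-77.56, 73.72], [-180, 180]. Speed limits (degrees/s): [108.29, 108.29, 147.25, 159.86, 180, 180].

### API

Orientations are given as a 3x3 rotation matrix whose columns are the frame's x, y, z axes.
In Python, from cell import ctrl gives the robot as it stands.
- The arm moves only by the tool send_rows, never from a script. Its argument "motion" is text: rows parted by semicolons, each of 4 numbers parted by spaces: the shift along the tool's x, y, z as a fraction of full scale, then the turn about the tool's y as a fraction of full scale. In form: tx ty tz twist; .... A call has 1 to 20 rows; each row shifts and turns the commanded pose from where the row before left it, along the tool's axes as they then stand; what a row does not reach is not made up. Full scale, the value 1, is 0.5 m for a shift and 180 degrees for a turn. A row lasts 1/8 s, in which the tool goes at most 62.5 mm and 10.7 degrees, less where a joint would pass 70% of its speed; a pose out of reach is approached as far as the arm can. A call with a number of a shift or a turn outside -1 to 1 is refused whole. A call with a gripper value outside its range is refused whole. "gripper" is the opening, from 0 (shut) to 1 (fully open), set as the call begins (left out, the last holds). The fingers move at their own pace and stop on an object; "grip_force" is the grip in N (left out, the last holds). Time passes only in rows, so rows that do not move let the fingers close. It gives the time, the measured TCP pose, the force and the opening at its end, in the units of the state.
- ctrl.sense(): the state, without advancing time (a new reading comes with each control period).
- ctrl.get_image(name): name is "scene" or "top" or "wrist"; returns (picture, depth): 400x640x3 uint8, red, green, blue; 400x640 float32, m along the optical axis (not along the pixel's ray), 0 where there is no reading.
- ctrl.camera_info(name): a dict with "K" (3x3 intrinsics, pixels), "camera_from_world" (4x4, takes a point from world to camera coordinates). Camera axes: x right, y down, z forward; pixel columns grow to the right and rows downward; lengths in m; the calibration is good to about 2 mm. A picture is of the moment at which its call begins: read the wrist's pose just before it. camera_info takes no time and is no camera call; for the wrist camera it gives the pose at the moment of the call.
- ctrl.close_job(): hands the job in, once; it reports no verdict.
The state is a dict: "time_s": time; "qpos": joint angles; "joint_velocities": joint speeds; "effort": joint torques, N m; "tool_pos": TCP position; "tcp_rot": TCP orientation; "contact_force": force on the tool from outside, world axes, zero at the start; "wrist_torque": the same for the moment, N m; "opening": opening from 0.0 (shut) to 1.0 (fully open).
Only numpy, scipy, OpenCV 4.12 (cv2) and the standard library are available. Lean on these libraries where they do the work, as an engineer would, in place of code of your own. Each camera call takes 0.05 s, during which the arm holds its last target. There are 200 camera calls.

## Working session

There is one attempt and no reset: what is moved stays moved. The work goes in short steps, Python scripts to look and compute and a tool call to move; the robot and the scene stay as the last step left them, time stands still between calls to the robot, and variables do not carry over. Pictures are saved under pics/ and viewed, about 12 in all and at most 16, crops included, and the job is handed in when it is done.

Besides the shell and the picture viewer there is one more tool, called as name(argument=value, ...), one argument or row to a line, values as JSON. send_rows: Moves the arm, as the interface text tells. Shift numbers are shares of 0.5 m and turn numbers shares of 180 degrees, none past 1 either way. Its arguments: {"type":"object","properties":{"motion":{"type":"string"},"gripper":{"type":"number"},"grip_force":{"type":"number"}},"required":["motion"]}

```bash
ls; mkdir -p pics; python3 - <<'E'
from cell import ctrl
import cv2, numpy as np
s=ctrl.sense(); print(s['tool_pos'],np.round(s['tcp_rot'],3).tolist(),s['time_s'],s['opening'],ctrl.pinch_z)
for n in ('top','scene'):
    im,d=ctrl.get_image(n); cv2.imwrite(f'pics/{n}0.png',im[:,:,::-1]); np.savez(f'pics/{n}0.npz',im=im,d=d)
    i=ctrl.camera_info(n); print(n,np.round(i['K'],1).tolist(),np.round(i['camera_from_world'],3).tolist())
E
```

```text
pics
[0.12763664 0.50895161 0.21033764] [[0.243, -0.0, -0.97], [0.97, -0.001, 0.243], [-0.001, -1.0, 0.0]] 0.0 1.004388301062057 0.0187
top [[392.3, 0.0, 311.0], [0.0, 392.3, 192.7], [0.0, 0.0, 1.0]] [[0.029, -0.999, 0.024, 0.002], [-0.996, -0.031, -0.085, 0.598], [0.086, -0.021, -0.996, 1.199], [0.0, 0.0, 0.0, 1.0]]
scene [[424.8, 0.0, 323.1], [0.0, 424.8, 199.1], [0.0, 0.0, 1.0]] [[0.78, 0.626, -0.017, -0.484], [0.449, -0.578, -0.682, -0.202], [-0.437, 0.524, -0.731, 1.38], [0.0, 0.0, 0.0, 1.0]]
```

View pics/top0.png

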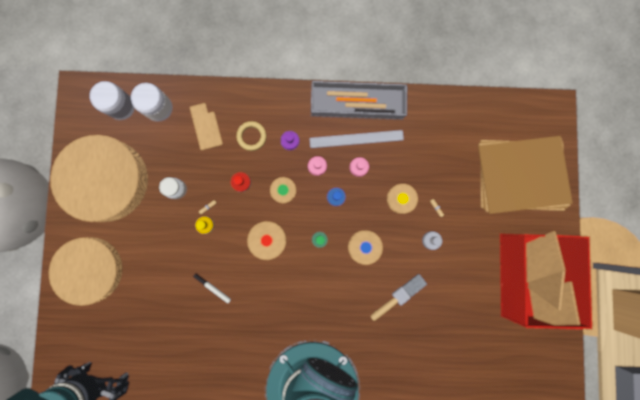

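View pics/scene0.png

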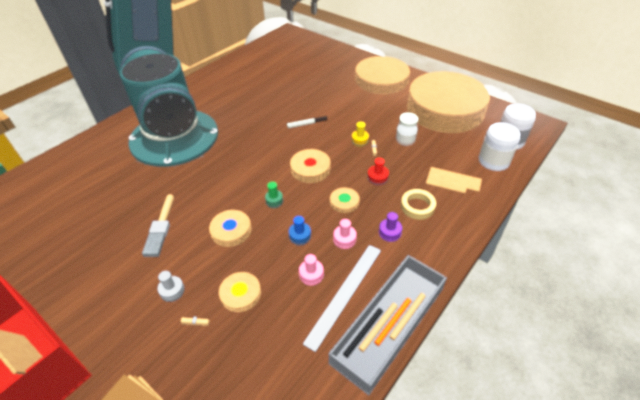

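Top view: weights are red (240,182), blue (336,197), yellow (204,225) and green (320,240). Stack dots are red (266,240), blue (365,248), yellow (403,199) and green (283,190). The spare is at (432,240) and the jar at (172,188).

Candidates for the blue weight: (336,197) blue, (290,140) purple, (317,165) and (359,166) pink. (336,197) is the only truly blue one. I'll confirm it in a crop and measure.

```bash
cat > h.py <<'E'
import cv2, numpy as np
from cell import ctrl
HUE={'red':[(0,6),(174,180)],'blue':[(105,122)],'yellow':[(24,33)],'green':[(60,85)]}
H={'red':.028,'blue':.024,'yellow':.020,'green':.016}
def mask(im,c):
    h=cv2.cvtColor(im,cv2.COLOR_RGB2HSV); m=0
    for a,b in HUE[c]: m=m|cv2.inRange(h,(a,130,50),(b,255,255))
    return m
def ray(info,u,v,z):
    T=info['camera_from_world']; R=T[:3,:3]; o=-R.T@T[:3,3]
    d=R.T@np.linalg.solve(info['K'],[u,v,1.]); return o+d*(z-o[2])/d[2]
def world(info,d):
    K=info['K'];T=info['camera_from_world']; v,u=np.indices(d.shape)
    p=np.stack([(u-K[0,2])/K[0,0]*d,(v-K[1,2])/K[1,1]*d,d],-1)
    return (p-T[:3,3])@T[:3,:3]
def blobs(im,d,info,c,amin=25):
    n,l,st,ce=cv2.connectedComponentsWithStats(mask(im,c)); W=world(info,d); out=[]
    for i in range(1,n):
        if st[i,4]<amin: continue
        m=(l==i)&(d>0); w=W[m]
        if len(w)<5: continue
        out.append((ce[i],st[i,4],np.percentile(w[:,2],95),w))
    return out
E
python3 - <<'E'
from h import *
for n in ('top','scene'):
    z=np.load(f'pics/{n}0.npz'); im,d=z['im'],z['d']; info=ctrl.camera_info(n); print(n)
    for c in HUE:
        for ce,a,zt,w in blobs(im,d,info,c):
            if np.hypot(*w.mean(0)[:2])>.8 or a>600: continue
            if zt<.045: p=ray(info,*ce,H[c]); k='dot'
            else: t=w[w[:,2]>.058]; k='wt';p=np.r_[(t.max(0)+t.min(0))[:2]/2,zt]
            print(c,k,ce.round(1),a,round(float(zt),3),p.round(4))
im=cv2.imread('pics/top0.png')[120:260,150:460]; cv2.imwrite('pics/crop.png',cv2.resize(im,None,fx=2.5,fy=2.5,interpolation=cv2.INTER_CUBIC))
info=ctrl.camera_info('top')
for k,u,v,z in [('spare',432,240,.06),('jar',172,187,.085),('pink1',317,165,.06),('pink2',359,166,.06),('purple',290,140,.06)]: print(k,ray(info,u,v,z).round(3))
E
```

```text
top
red wt [240.1 181.5] 327 0.067 [0.6269 0.2421 0.0673]
red dot [266.1 240.1] 93 0.032 [0.4468 0.1545 0.028 ]
blue wt [335.8 196.5] 199 0.069 [ 0.5899 -0.0585  0.0694]
blue dot [365.6 247.1] 71 0.028 [ 0.4338 -0.1533  0.024 ]
yellow dot [402.6 198.1] 111 0.025 [ 0.5899 -0.2682  0.02  ]
yellow wt [203.7 224.6] 209 0.069 [0.4889 0.3464 0.0686]
green dot [282.6 189.6] 58 0.019 [0.6053 0.11   0.016 ]
green wt [319.9 239.9] 65 0.07 [ 0.4546 -0.0108  0.0705]
scene
red wt [378.1 171.5] 427 0.066 [0.63   0.2414 0.0663]
red dot [309.8 161.7] 59 0.03 [0.4476 0.154  0.028 ]
blue wt [299.3 230.6] 388 0.068 [ 0.5921 -0.0605  0.0678]
blue dot [229.2 224.4] 83 0.026 [ 0.4344 -0.1536  0.024 ]
yellow wt [360.2 132.5] 202 0.067 [0.4907 0.3487 0.0666]
yellow dot [238.9 288.9] 213 0.023 [ 0.5905 -0.2687  0.02  ]
green wt [272.4 191. ] 135 0.069 [ 0.4567 -0.0128  0.0687]
green dot [344.2 197.2] 58 0.018 [0.606  0.1105 0.016 ]
spare [ 0.463 -0.349  0.06 ]
jar [0.596 0.432 0.085]
pink1 [0.68  0.006 0.06 ]
pink2 [ 0.681 -0.123  0.06 ]
purple [0.755 0.091 0.06 ]
```

View pics/crop.png

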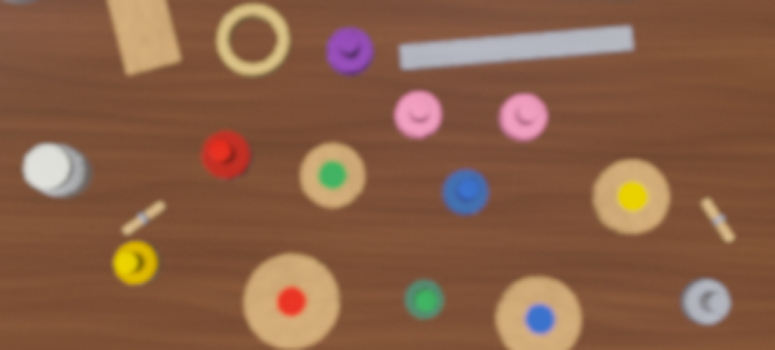

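The crop confirms it: only (336,197) is blue, and the pink and purple ones are look-alikes. The dots agree to 1 mm between views. Going above the red weight.

send_rows(
  motion="-0.023 0 -0.092 0;-0.023 0 -0.092 0;-0.023 0 -0.092 0;-0.023 0 -0.092 0;-0.023 0 -0.092 0;-0.023 0 -0.092 0;-0.023 0 -0.092 0;-0.023 0 -0.092 0;-0.023 0 -0.092 0;-0.023 0 -0.092 0;-0.023 0 -0.092 0;-0.023 0 -0.092 0;0 0 0 0;0 0 0 0",
  gripper=1,
  grip_force=50,
)

```text
time_s: 1.85
tool_pos: [0.6292, 0.2411, 0.2104]
tcp_rot: [[0.243, -0.001, -0.97], [0.97, -0.0, 0.243], [-0.0, -1.0, 0.001]]
contact_force: [0.8, 0.2, 0.3]
opening: 1.0
```

```bash
cat >> h.py <<'E'
def go(p,s=None):
    "shares of tool x,y,z from the measured pose to TCP point p"
    s=s or ctrl.sense(); return (np.asarray(s['tcp_rot']).T@(np.asarray(p)-s['tool_pos'])/.5).round(4)
def look(c,name,z0=0):
    s=ctrl.sense(); info=ctrl.camera_info('wrist'); im,d=ctrl.get_image('wrist')
    cv2.imwrite(f'pics/{name}.png',im[:,:,::-1])
    for ce,a,zt,w in blobs(im,d,info,c,150):
        t=w[w[:,2]>zt-.008]; q=(np.percentile(t,98,0)+np.percentile(t,2,0))/2
        print(c,ce.round(),a,'ztop',round(float(zt),4),'mid of top',q.round(4),'ray@dot',ray(info,*ce,H[c]).round(4),'size',np.ptp(t,0).round(3))
    print('t',s['time_s'],'tcp',s['tool_pos'].round(4),'q',np.round(s['qpos'],1),'R',np.round(s['tcp_rot'],3).tolist(),'open',s['opening'],'F',np.round(s['contact_force'],1))
E
python3 -c "
from h import *
look('red','w1'); print(go([.628,.242,.031]))"
```

```text
red [197.  23.] 1143 ztop 0.0306 mid of top [0.4464 0.1555 0.0292] ray@dot [0.4456 0.1552 0.028 ] size [0.037 0.037 0.005]
red [323. 166.] 1950 ztop 0.0689 mid of top [0.6249 0.2442 0.0665] ray@dot [0.6239 0.2453 0.028 ] size [0.026 0.025 0.01 ]
t 1.85 tcp [0.6292 0.2411 0.2104] q [14.  30.6 22.1 81.6  0.  28.1] R [[0.243, -0.001, -0.97], [0.97, -0.0, 0.243], [-0.0, -1.0, 0.001]] open 0.9999074621209003 F [0.8 0.2 0.3]
[0.0006 0.3594 0.0017]
```

View pics/w1.png

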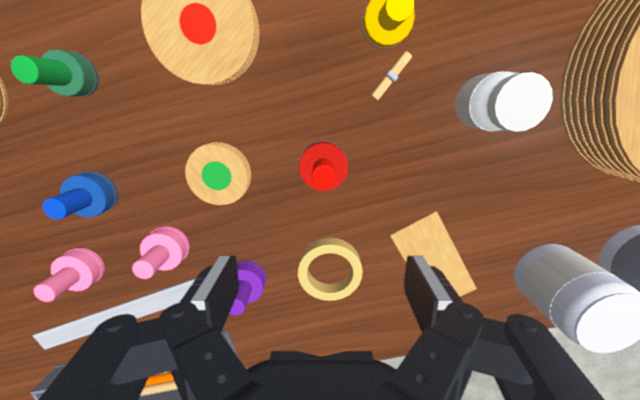

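Wrist view: the red weight's post is at (323,175), the red stack at (197,23) and the green stack at (217,175). The views agree to about 3 mm, so I'm descending and gripping.

send_rows(
  motion="0.0024 0 0.006 0;0 0.06 0 0;0 0.06 0 0;0 0.06 0 0;0 0.06 0 0;0 0.06 0 0;0 0.035 0 0;0 0.02 0 0;0 0 0 0;0 0 0 0",
)

```text
time_s: 3.15
tool_pos: [0.6273, 0.2432, 0.0342]
tcp_rot: [[0.243, 0.001, -0.97], [0.97, 0.0, 0.243], [0.001, -1.0, -0.001]]
contact_force: [-0.0, 0.7, -0.6]
opening: 0.998
```

send_rows(
  motion="0 0 0 0;0 0 0 0;0 0 0 0;0 0 0 0;0 0 0 0;0 0 0 0;0 0 0 0;0 0 0 0",
  gripper=0,
)

```text
time_s: 4.15
tool_pos: [0.6272, 0.2431, 0.0336]
tcp_rot: [[0.243, 0.001, -0.97], [0.97, 0.0, 0.243], [0.001, -1.0, -0.0]]
contact_force: [0.3, 2.0, 5.1]
opening: 0.279
```

send_rows(
  motion="0 -0.04 0 0;0 -0.06 0 0;0 -0.06 0 0;0 -0.06 0 0;0 0 0 0;0 0 0 0",
)

```text
time_s: 4.9
tool_pos: [0.6263, 0.2427, 0.1414]
tcp_rot: [[0.243, -0.002, -0.97], [0.97, -0.001, 0.243], [-0.001, -1.0, 0.002]]
contact_force: [-0.6, 0.5, -6.1]
opening: 0.276
```

```bash
python3 -c "
from h import *
look('red','w2'); p=[.4468,.1545]
print(go(p+[.17]))"
```

```text
red [165.  15.] 1309 ztop 0.0305 mid of top [0.451  0.1551 0.0292] ray@dot [0.4503 0.1538 0.028 ] size [0.029 0.037 0.005]
red [322. 232.] 6845 ztop 0.177 mid of top [0.6237 0.2439 0.1755] ray@dot [0.6729 0.2322 0.028 ] size [0.028 0.04  0.028]
t 4.9 tcp [0.6263 0.2427 0.1414] q [14.2 31.2 12.5 71.5 -0.  28.3] R [[0.243, -0.002, -0.97], [0.97, -0.001, 0.243], [-0.001, -1.0, 0.002]] open 0.27612059581024695 F [-0.6  0.5 -6.1]
[-0.2584 -0.0564  0.3051]
```

View pics/w2.png

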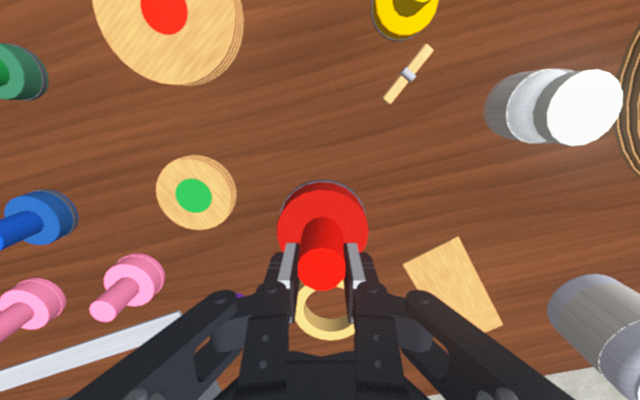

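The red weight is held at (322,230) and its weight registers as -6 N. Carrying it to the red stack at the same height.

send_rows(
  motion="-0.02 0 0.025 0;-0.04 0 0.047 0;-0.04 0 0.047 0;-0.04 0 0.047 0;-0.04 0 0.047 0;-0.04 0 0.047 0;-0.0284 0 0.031 0;-0.01 0 0.014 0;0 0 0 0;0 0 0 0;0 0 0 0",
)

```text
time_s: 6.32
tool_pos: [0.4481, 0.1549, 0.1431]
tcp_rot: [[0.243, -0.0, -0.97], [0.97, -0.0, 0.243], [-0.0, -1.0, 0.0]]
contact_force: [-0.2, -0.6, -4.9]
opening: 0.277
```

```bash
python3 -c "
from h import *
look('red','w3'); print(go([.447,.1545,.0625]))"
```

```text
red [320. 175.] 362 ztop 0.1148 mid of top [0.4187 0.1618 0.1148] ray@dot [0.4362 0.1575 0.028 ] size [0.006 0.023 0.005]
red [322. 232.] 6812 ztop 0.1787 mid of top [0.4454 0.156  0.1758] ray@dot [0.4957 0.1444 0.028 ] size [0.027 0.04  0.019]
t 6.325 tcp [0.4481 0.1549 0.1431] q [  9.2  12.  -17.8  60.2  -0.   23.3] R [[0.243, -0.0, -0.97], [0.97, -0.0, 0.243], [-0.0, -1.0, 0.0]] open 0.276862654986933 F [-0.2 -0.6 -4.9]
[-0.0013  0.1612  0.0018]
```

send_rows(
  motion="-0.001 0.03 0.002 0;0 0.04 0 0;0 0.04 0 0;0 0.03 0 0;0 0.012 0 0;0 0.008 0 0;0 0 0 0;0 0 0 0;0 0 0 0",
)

```text
time_s: 7.5
tool_pos: [0.4467, 0.1545, 0.0636]
tcp_rot: [[0.243, 0.001, -0.97], [0.97, 0.0, 0.243], [0.0, -1.0, -0.001]]
contact_force: [0.0, -0.7, -5.9]
opening: 0.278
```

send_rows(
  motion="0 0.003 0 0;0 0.002 0 0;0 0 0 0;0 0 0 0",
)

```text
time_s: 8.0
tool_pos: [0.447, 0.1548, 0.0615]
tcp_rot: [[0.243, 0.001, -0.97], [0.97, 0.001, 0.243], [0.001, -1.0, -0.001]]
contact_force: [-2.0, 3.0, 7.4]
opening: 0.279
```

Contact (+7 N). Releasing, rising, then going above blue.

send_rows(
  motion="0 0 0 0;0 0 0 0;0 0 0 0;0 0 0 0;0 0 0 0;0 0 0 0",
  gripper=1,
)

```text
time_s: 8.75
tool_pos: [0.4465, 0.1545, 0.0608]
tcp_rot: [[0.243, -0.0, -0.97], [0.97, -0.0, 0.243], [-0.0, -1.0, 0.0]]
contact_force: [-0.1, 0.3, 0.4]
opening: 0.995
```

send_rows(
  motion="0 -0.03 0 0;0 -0.05 0 0;0 -0.06 0 0;0 -0.06 0 0;0 -0.06 0 0;0 0 0 0;0 0 0 0",
)

```text
time_s: 9.62
tool_pos: [0.4463, 0.1544, 0.1901]
tcp_rot: [[0.243, -0.001, -0.97], [0.97, -0.0, 0.243], [-0.0, -1.0, 0.001]]
contact_force: [-0.8, -0.8, -0.4]
opening: 1.0
```

```bash
python3 -c "
from h import *
look('red','w4'); print(go([.591,-.0595,.19]))"
```

```text
red [322. 178.] 2402 ztop 0.097 mid of top [0.4443 0.156  0.094 ] ray@dot [0.4498 0.1552 0.028 ] size [0.025 0.025 0.009]
t 9.625 tcp [0.4463 0.1544 0.1901] q [  9.2  10.4 -12.3  67.3   0.   23.3] R [[0.243, -0.001, -0.97], [0.97, -0.0, 0.243], [-0.0, -1.0, 0.001]] open 0.9995822013980641 F [-0.8 -0.8 -0.4]
[-0.3445 -0.0005 -0.3853]
```

View pics/w4.png

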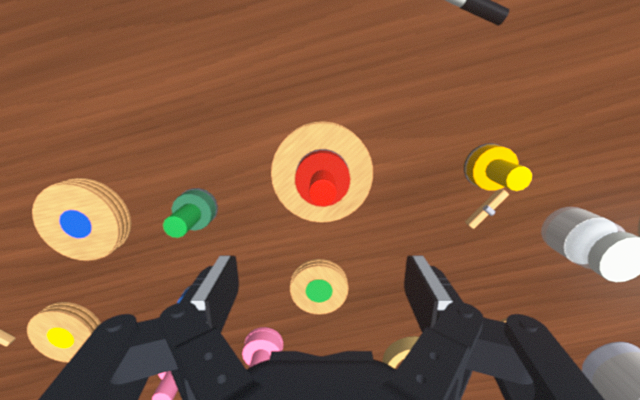

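The red weight stands upright and centred on its stack, post at (323,185). On to blue.

send_rows(
  motion="-0.03 0 -0.035 0;-0.05 0 -0.055 0;-0.05 0 -0.055 0;-0.05 0 -0.055 0;-0.05 0 -0.055 0;-0.05 0 -0.055 0;-0.0345 0 -0.04 0;-0.02 0 -0.0253 0;-0.01 0 -0.01 0;0 0 0 0;0 0 0 0;0 0 0 0",
)

```text
time_s: 11.18
tool_pos: [0.5912, -0.0589, 0.191]
tcp_rot: [[0.243, 0.0, -0.97], [0.97, 0.0, 0.243], [0.0, -1.0, -0.0]]
contact_force: [-0.7, -0.5, 0.5]
opening: 1.001
```

```bash
python3 -c "
from h import *
look('blue','w5'); print(go([.591,-.0595,.0335]))"
```

```text
blue [193.  49.] 1130 ztop 0.0266 mid of top [ 0.4333 -0.1524  0.0252] ray@dot [ 0.4327 -0.1527  0.024 ] size [0.036 0.036 0.005]
blue [322. 170.] 1756 ztop 0.069 mid of top [ 0.5877 -0.057   0.0668] ray@dot [ 0.5873 -0.0563  0.024 ] size [0.025 0.025 0.009]
t 11.175 tcp [ 0.5912 -0.0589  0.191 ] q [-13.5  22.3   5.   72.7   0.    0.5] R [[0.243, 0.0, -0.97], [0.97, 0.0, 0.243], [0.0, -1.0, -0.0]] open 1.0009852147173812 F [-0.7 -0.5  0.5]
[-0.0011  0.3149  0.0004]
```

View pics/w5.png

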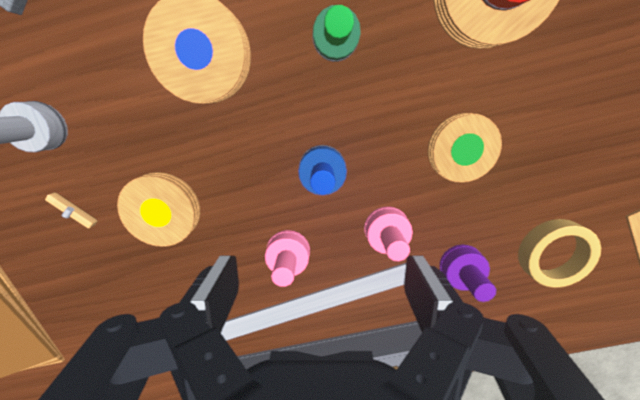

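Centred on the blue weight at (322,175); the fingers clear both pinks at (285,260) and (390,235). Descending, then gripping and lifting.

send_rows(
  motion="-0.001 0.03 0 0;0 0.06 0 0;0 0.06 0 0;0 0.06 0 0;0 0.055 0 0;0 0.03 0 0;0 0.02 0 0;0 0 0 0;0 0 0 0;0 0 0 0",
)

```text
time_s: 12.48
tool_pos: [0.5918, -0.0601, 0.0339]
tcp_rot: [[0.243, 0.001, -0.97], [0.97, -0.0, 0.243], [0.0, -1.0, -0.001]]
contact_force: [1.1, 0.4, -0.2]
opening: 1.003
```

send_rows(
  motion="0 0 0 0;0 0 0 0;0 0 0 0;0 0 0 0;0 0 0 0;0 0 0 0;0 0 0 0;0 0 0 0",
  gripper=0,
)

```text
time_s: 13.48
tool_pos: [0.5916, -0.0598, 0.0335]
tcp_rot: [[0.243, 0.001, -0.97], [0.97, 0.0, 0.243], [0.0, -1.0, -0.0]]
contact_force: [0.9, 4.4, 5.3]
opening: 0.28
```

send_rows(
  motion="0 -0.04 0 0;0 -0.06 0 0;0 -0.06 0 0;0 -0.06 0 0;0 0 0 0;0 0 0 0",
)

```text
time_s: 14.22
tool_pos: [0.5906, -0.0599, 0.1418]
tcp_rot: [[0.243, -0.002, -0.97], [0.97, 0.0, 0.243], [-0.0, -1.0, 0.002]]
contact_force: [-0.1, 0.9, -4.2]
opening: 0.276
```

```bash
python3 -c "
from h import *
look('blue','w6'); print(go([.434,-.1535,.143]))"
```

```text
blue [171.  40.] 1620 ztop 0.0265 mid of top [ 0.4333 -0.1525  0.0252] ray@dot [ 0.4326 -0.1528  0.024 ] size [0.037 0.037 0.004]
blue [323. 231.] 6177 ztop 0.1779 mid of top [ 0.5865 -0.0586  0.1748] ray@dot [ 0.6389 -0.07    0.024 ] size [0.026 0.027 0.013]
t 14.225 tcp [ 0.5906 -0.0599  0.1418] q [-13.6  23.4  -0.9  65.8  -0.    0.4] R [[0.243, -0.002, -0.97], [0.97, 0.0, 0.243], [-0.0, -1.0, 0.002]] open 0.27626505833116344 F [-0.1  0.9 -4.2]
[-0.2578 -0.0021  0.258 ]
```

send_rows(
  motion="-0.02 0 0.02 0;-0.04 0 0.04 0;-0.04 0 0.04 0;-0.04 0 0.04 0;-0.04 0 0.04 0;-0.04 0 0.04 0;-0.0258 0 0.026 0;-0.012 0 0.012 0;0 0 0 0;0 0 0 0;0 0 0 0",
)

```text
time_s: 15.65
tool_pos: [0.4353, -0.1533, 0.1432]
tcp_rot: [[0.243, -0.0, -0.97], [0.97, 0.0, 0.243], [0.0, -1.0, 0.0]]
contact_force: [-0.6, 0.4, -4.6]
opening: 0.278
```

```bash
python3 -c "
from h import *
look('blue','w7'); print(go([.434,-.1535,.0585]))"
```

```text
blue [321. 175.] 390 ztop 0.0267 mid of top [ 0.4186 -0.1512  0.0692] ray@dot [ 0.4241 -0.1507  0.024 ] size [0.031 0.034 0.094]
blue [323. 233.] 5989 ztop 0.1794 mid of top [ 0.4309 -0.152   0.1763] ray@dot [ 0.4865 -0.1635  0.024 ] size [0.026 0.027 0.017]
t 15.65 tcp [ 0.4353 -0.1533  0.1432] q [-29.5  10.8 -19.4  59.8   0.  -15.5] R [[0.243, -0.0, -0.97], [0.97, 0.0, 0.243], [0.0, -1.0, 0.0]] open 0.2778330577243435 F [-0.6  0.4 -4.6]
[-0.0009  0.1694  0.0023]
```

send_rows(
  motion="0 0.03 0 0;0 0.04 0 0;0 0.04 0 0;0 0.03 0 0;0 0.015 0 0;0 0.009 0 0;0 0.004 0 0;0 0.004 0 0;0 0 0 0;0 0 0 0;0 0 0 0",
)

```text
time_s: 17.08
tool_pos: [0.4351, -0.1537, 0.0575]
tcp_rot: [[0.243, 0.001, -0.97], [0.97, -0.0, 0.243], [-0.0, -1.0, -0.001]]
contact_force: [1.1, 2.4, 1.2]
opening: 0.277
```

Contact. Releasing and rising.

send_rows(
  motion="0 0 0 0;0 0 0 0;0 0 0 0;0 0 0 0;0 0 0 0;0 0 0 0",
  gripper=1,
)

```text
time_s: 17.82
tool_pos: [0.4348, -0.1536, 0.0573]
tcp_rot: [[0.243, -0.0, -0.97], [0.97, -0.0, 0.243], [-0.0, -1.0, 0.0]]
contact_force: [0.2, 0.3, -0.3]
opening: 1.001
```

send_rows(
  motion="0 -0.03 0 0;0 -0.05 0 0;0 -0.06 0 0;0 -0.06 0 0;0 -0.07 0 0;0 0 0 0;0 0 0 0",
)

```text
time_s: 18.7
tool_pos: [0.4347, -0.1534, 0.1917]
tcp_rot: [[0.243, -0.0, -0.97], [0.97, 0.0, 0.243], [0.0, -1.0, 0.0]]
contact_force: [0.0, -0.6, 0.2]
opening: 0.999
```

```bash
python3 -c "
from h import *
look('blue','w8'); print(go([.49,.3475,.19]))"
```

```text
blue [323. 176.] 1917 ztop 0.0931 mid of top [ 0.4311 -0.1512  0.0907] ray@dot [ 0.437  -0.1516  0.024 ] size [0.025 0.025 0.009]
t 18.7 tcp [ 0.4347 -0.1534  0.1917] q [-29.6   9.3 -13.5  67.2   0.  -15.5] R [[0.243, -0.0, -0.97], [0.97, 0.0, 0.243], [0.0, -1.0, 0.0]] open 0.9992791221591685 F [ 0.  -0.6  0.2]
[0.9986 0.0033 0.1359]
```

View pics/w8.png

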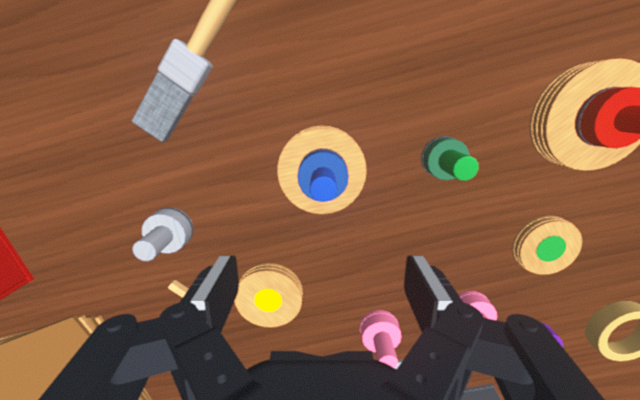

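The blue weight stands upright and centred on its stack, post at (323,185). On to yellow.

send_rows(
  motion="0.04 0 0.006 0;0.08 0 0.011 0;0.09 0 0.012 0;0.09 0 0.012 0;0.09 0 0.012 0;0.09 0 0.012 0;0.09 0 0.012 0;0.09 0 0.012 0;0.09 0 0.012 0;0.09 0 0.012 0;0.08 0 0.011 0;0.05 0 0.007 0;0.0286 0 0.0049 0;0 0 0 0;0 0 0 0;0 0 0 0",
)

```text
time_s: 20.75
tool_pos: [0.4905, 0.3464, 0.1924]
tcp_rot: [[0.244, 0.0, -0.97], [0.97, -0.0, 0.244], [-0.0, -1.0, -0.0]]
contact_force: [-0.3, -0.3, -0.5]
opening: 1.003
```

```bash
python3 -c "
from h import *
look('yellow','w9'); print(go([.49,.3475,.0335]))"
```

```text
yellow [323. 171.] 1426 ztop 0.0692 mid of top [0.4871 0.3495 0.0665] ray@dot [0.4888 0.3501 0.02  ] size [0.025 0.025 0.009]
t 20.75 tcp [0.4905 0.3464 0.1924] q [27.5 22.9  6.2 73.3 -0.  41.6] R [[0.244, 0.0, -0.97], [0.97, -0.0, 0.244], [-0.0, -1.0, -0.0]] open 1.002864204577967 F [-0.3 -0.3 -0.5]
[0.0016 0.318  0.0016]
```

View pics/w9.png

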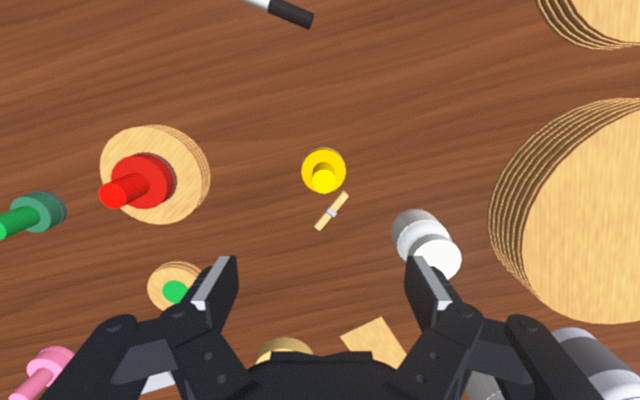

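Centred over yellow at (323,178). The jar at (425,240) lies about 108 mm along tool x and 82 mm sideways, so the fingers clear it. Descending.

send_rows(
  motion="0.0016 0.03 0.0016 0;0 0.06 0 0;0 0.06 0 0;0 0.06 0 0;0 0.058 0 0;0 0.03 0 0;0 0.02 0 0;0 0 0 0;0 0 0 0;0 0 0 0",
)

```text
time_s: 22.05
tool_pos: [0.4902, 0.3484, 0.034]
tcp_rot: [[0.243, 0.001, -0.97], [0.97, 0.001, 0.243], [0.001, -1.0, -0.001]]
contact_force: [-0.7, 0.7, -0.3]
opening: 1.002
```

send_rows(
  motion="0 0 0 0;0 0 0 0;0 0 0 0;0 0 0 0;0 0 0 0;0 0 0 0;0 0 0 0;0 0 0 0",
  gripper=0,
)

```text
time_s: 23.05
tool_pos: [0.49, 0.3484, 0.0335]
tcp_rot: [[0.243, 0.0, -0.97], [0.97, 0.0, 0.243], [0.0, -1.0, -0.0]]
contact_force: [0.3, 2.0, 4.7]
opening: 0.284
```

send_rows(
  motion="0 -0.04 0 0;0 -0.06 0 0;0 -0.06 0 0;0 -0.06 0 0;0 -0.06 0 0;0 -0.04 0 0;0 0 0 0;0 0 0 0",
)

```text
time_s: 24.05
tool_pos: [0.4894, 0.3479, 0.1919]
tcp_rot: [[0.243, -0.002, -0.97], [0.97, -0.001, 0.243], [-0.001, -1.0, 0.001]]
contact_force: [-0.1, -0.5, -4.4]
opening: 0.276
```

```bash
python3 -c "
from h import *
look('yellow','w10'); print(go([.5903,-.2684,.193]))"
```

```text
yellow [322. 238.] 4998 ztop 0.2275 mid of top [0.4863 0.349  0.2243] ray@dot [0.5721 0.3285 0.02  ] size [0.026 0.026 0.014]
t 24.05 tcp [0.4894 0.3479 0.1919] q [27.6 23.   6.3 73.4 -0.  41.7] R [[0.243, -0.002, -0.97], [0.97, -0.001, 0.243], [-0.001, -1.0, 0.001]] open 0.27570565324927104 F [-0.1 -0.5 -4.4]
[-1.1463 -0.0013 -0.4959]
```

send_rows(
  motion="-0.036 0 -0.0155 0;-0.07 0 -0.03 0;-0.08 0 -0.035 0;-0.08 0 -0.035 0;-0.08 0 -0.035 0;-0.08 0 -0.035 0;-0.08 0 -0.035 0;-0.08 0 -0.035 0;-0.08 0 -0.035 0;-0.08 0 -0.035 0;-0.08 0 -0.035 0;-0.08 0 -0.035 0;-0.08 0 -0.035 0;-0.07 0 -0.03 0;-0.06 0 -0.025 0;-0.03 0 -0.0104 0;0 0 0 0;0 0 0 0;0 0 0 0",
)

```text
time_s: 26.48
tool_pos: [0.5909, -0.267, 0.1935]
tcp_rot: [[0.242, 0.0, -0.97], [0.97, 0.0, 0.242], [0.0, -1.0, -0.0]]
contact_force: [0.1, -0.3, -5.1]
opening: 0.28
```

```bash
python3 -c "
from h import *
look('yellow','w11'); print(go([.5903,-.2684,.0545]))"
```

```text
yellow [320. 171.] 781 ztop 0.0225 mid of top [ 0.5878 -0.2676  0.0212] ray@dot [ 0.5884 -0.2672  0.02  ] size [0.044 0.039 0.145]
yellow [322. 238.] 4995 ztop 0.2291 mid of top [ 0.5878 -0.2659  0.226 ] ray@dot [ 0.6748 -0.2862  0.02  ] size [0.026 0.026 0.014]
t 26.475 tcp [ 0.5909 -0.267   0.1935] q [-31.5  27.9  14.7  76.8   0.  -17.5] R [[0.242, 0.0, -0.97], [0.97, 0.0, 0.242], [0.0, -1.0, -0.0]] open 0.27998238763713634 F [ 0.1 -0.3 -5.1]
[-0.003   0.278   0.0006]
```

View pics/w11.png

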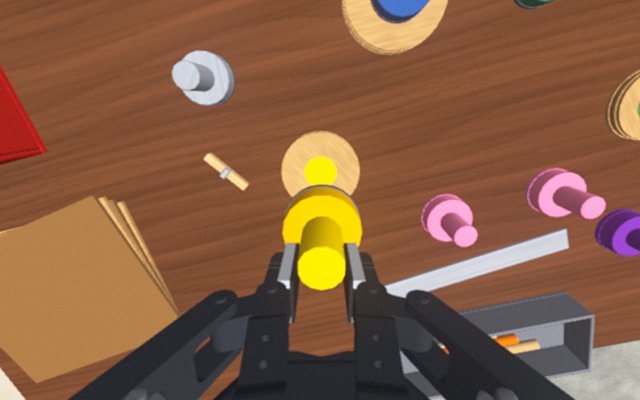

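The yellow weight is in hand over its dot at (320,171). The spare at (205,75) is well clear. Lowering.

send_rows(
  motion="-0.003 0.03 0 0;0 0.05 0 0;0 0.05 0 0;0 0.05 0 0;0 0.04 0 0;0 0.03 0 0;0 0.015 0 0;0 0.008 0 0;0 0.004 0 0;0 0.003 0 0;0 0 0 0;0 0 0 0;0 0 0 0",
)

```text
time_s: 28.15
tool_pos: [0.5907, -0.2695, 0.0536]
tcp_rot: [[0.243, 0.0, -0.97], [0.97, -0.0, 0.243], [-0.0, -1.0, -0.001]]
contact_force: [0.7, -0.1, 0.5]
opening: 0.281
```

Contact (the -5 N load is gone). Releasing and rising.

send_rows(
  motion="0 0 0 0;0 0 0 0;0 0 0 0;0 0 0 0;0 0 0 0;0 0 0 0",
  gripper=1,
)

```text
time_s: 28.9
tool_pos: [0.5906, -0.2693, 0.0533]
tcp_rot: [[0.243, -0.0, -0.97], [0.97, -0.0, 0.243], [-0.0, -1.0, 0.0]]
contact_force: [-0.2, -0.9, -0.3]
opening: 1.004
```

send_rows(
  motion="0 -0.03 0 0;0 -0.05 0 0;0 -0.06 0 0;0 -0.06 0 0;0 -0.08 0 0;0 0 0 0;0 0 0 0",
)

```text
time_s: 29.78
tool_pos: [0.5904, -0.2693, 0.1934]
tcp_rot: [[0.243, 0.0, -0.97], [0.97, -0.0, 0.243], [-0.0, -1.0, -0.0]]
contact_force: [-0.1, 0.5, -0.3]
opening: 1.001
```

```bash
python3 -c "
from h import *
look('yellow','w12'); print(go([.456,-.012,.193]))"
```

```text
yellow [322. 177.] 1606 ztop 0.0891 mid of top [ 0.588  -0.2683  0.0862] ray@dot [ 0.5954 -0.2689  0.02  ] size [0.025 0.025 0.009]
t 29.775 tcp [ 0.5904 -0.2693  0.1934] q [-31.7  27.9  14.8  76.8  -0.  -17.6] R [[0.243, 0.0, -0.97], [0.97, -0.0, 0.243], [-0.0, -1.0, -0.0]] open 1.0013523519056904 F [-0.1  0.5 -0.3]
[4.335e-01 1.000e-04 3.856e-01]
```

Yellow: top at 0.089 m as it should be, within 1 mm of the dot in the same camera. On to green.

send_rows(
  motion="0.03 0 0.027 0;0.06 0 0.053 0;0.06 0 0.053 0;0.06 0 0.053 0;0.06 0 0.053 0;0.06 0 0.053 0;0.05 0 0.045 0;0.03 0 0.027 0;0.0235 0 0.0216 0;0 0 0 0;0 0 0 0;0 0 0 0",
)

```text
time_s: 31.32
tool_pos: [0.4567, -0.0128, 0.1932]
tcp_rot: [[0.244, -0.0, -0.97], [0.97, -0.0, 0.244], [-0.0, -1.0, 0.0]]
contact_force: [-0.2, 0.7, 1.1]
opening: 0.999
```

```bash
python3 -c "
from h import *
look('green','w13'); print(go([.456,-.012,.0335]))"
```

```text
green [324. 176.] 636 ztop 0.0696 mid of top [ 0.4524 -0.0088  0.0671] ray@dot [ 0.4624 -0.01    0.016 ] size [0.025 0.025 0.009]
green [440. 256.] 495 ztop 0.0186 mid of top [0.605  0.1113 0.0176] ray@dot [0.6057 0.1122 0.016 ] size [0.16  0.087 0.221]
t 31.325 tcp [ 0.4567 -0.0128  0.1932] q [-11.8   8.8 -13.9  67.3  -0.    2.3] R [[0.244, -0.0, -0.97], [0.97, -0.0, 0.244], [-0.0, -1.0, 0.0]] open 0.998590629500579 F [-0.2  0.7  1.1]
[0.0011 0.3193 0.0015]
```

View pics/w13.png

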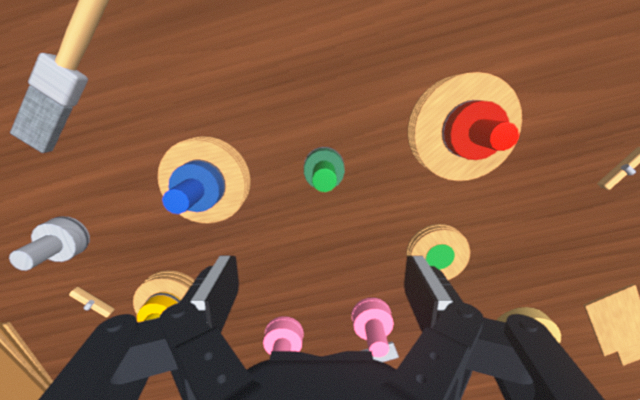

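The green weight is at (324,172), with red, blue and yellow all standing. Small correction, then descending.

send_rows(
  motion="0.0017 0.03 0.003 0;0 0.06 0 0;0 0.06 0 0;0 0.06 0 0;0 0.059 0 0;0 0.03 0 0;0 0.02 0 0;0 0 0 0;0 0 0 0;0 0 0 0",
)

```text
time_s: 32.62
tool_pos: [0.4554, -0.0111, 0.0343]
tcp_rot: [[0.243, 0.001, -0.97], [0.97, -0.0, 0.243], [0.0, -1.0, -0.001]]
contact_force: [-0.7, -0.8, 0.1]
opening: 1.001
```

send_rows(
  motion="0 0 0 0;0 0 0 0;0 0 0 0;0 0 0 0;0 0 0 0;0 0 0 0;0 0 0 0;0 0 0 0",
  gripper=0,
)

```text
time_s: 33.62
tool_pos: [0.4553, -0.0109, 0.034]
tcp_rot: [[0.243, 0.001, -0.97], [0.97, 0.0, 0.243], [0.0, -1.0, -0.001]]
contact_force: [-0.1, 2.4, 5.4]
opening: 0.274
```

send_rows(
  motion="0 -0.04 0 0;0 -0.06 0 0;0 -0.06 0 0;0 -0.06 0 0;0 -0.06 0 0;0 -0.04 0 0;0 0 0 0;0 0 0 0",
)

```text
time_s: 34.62
tool_pos: [0.4546, -0.011, 0.1927]
tcp_rot: [[0.243, -0.001, -0.97], [0.97, 0.0, 0.243], [-0.0, -1.0, 0.001]]
contact_force: [0.5, -0.9, -3.5]
opening: 0.274
```

```bash
python3 -c "
from h import *
look('green','w14'); print(go([.6057,.1102,.193]))"
```

```text
green [322. 253.] 2943 ztop 0.2284 mid of top [ 0.4511 -0.0099  0.2251] ray@dot [ 0.5596 -0.036   0.016 ] size [0.026 0.027 0.014]
green [439. 259.] 498 ztop 0.0186 mid of top [0.6048 0.1114 0.0174] ray@dot [0.6058 0.1121 0.016 ] size [0.036 0.035 0.004]
t 34.625 tcp [ 0.4546 -0.011   0.1927] q [-11.7   8.7 -14.1  67.3  -0.    2.4] R [[0.243, -0.001, -0.97], [0.97, 0.0, 0.243], [-0.0, -1.0, 0.001]] open 0.27350090330890353 F [ 0.5 -0.9 -3.5]
[ 0.3085 -0.0011 -0.2344]
```

send_rows(
  motion="0.03 0 -0.023 0;0.05 0 -0.038 0;0.05 0 -0.038 0;0.05 0 -0.038 0;0.05 0 -0.038 0;0.04 0 -0.03 0;0.025 0 -0.019 0;0.0135 0 -0.0104 0;0 0 0 0;0 0 0 0;0 0 0 0",
)

```text
time_s: 36.05
tool_pos: [0.606, 0.1098, 0.1939]
tcp_rot: [[0.244, 0.0, -0.97], [0.97, -0.0, 0.244], [-0.0, -1.0, -0.0]]
contact_force: [0.2, 0.1, -3.9]
opening: 0.279
```

```bash
python3 -c "
from h import *
look('green','w15'); print(go([.6057,.1102,.0505]))"
```

```text
green [322. 171.] 681 ztop 0.0185 mid of top [0.6052 0.1115 0.0173] ray@dot [0.6054 0.1114 0.016 ] size [0.044 0.035 0.151]
green [322. 253.] 2795 ztop 0.2296 mid of top [0.6024 0.111  0.2264] ray@dot [0.7134 0.0852 0.016 ] size [0.026 0.026 0.014]
t 36.05 tcp [0.606  0.1098 0.1939] q [ 2.7 24.4  9.  74.5 -0.  16.8] R [[0.244, 0.0, -0.97], [0.97, -0.0, 0.244], [-0.0, -1.0, -0.0]] open 0.278745605569706 F [ 0.2  0.1 -3.9]
[0.0006 0.287  0.0009]
```

send_rows(
  motion="0 0.03 -0.002 0;0 0.05 0 0;0 0.05 0 0;0 0.05 0 0;0 0.045 0 0;0 0.03 0 0;0 0.018 0 0;0 0.008 0 0;0 0.004 0 0;0 0.003 0 0;0 0 0 0;0 0 0 0;0 0 0 0",
)

```text
time_s: 37.72
tool_pos: [0.6075, 0.1099, 0.0501]
tcp_rot: [[0.243, 0.001, -0.97], [0.97, 0.0, 0.243], [0.0, -1.0, -0.001]]
contact_force: [0.3, 0.8, 0.4]
opening: 0.282
```

Contact. Releasing, rising, then a final check.

send_rows(
  motion="0 0 0 0;0 0 0 0;0 0 0 0;0 0 0 0;0 0 0 0;0 0 0 0",
  gripper=1,
)

```text
time_s: 38.48
tool_pos: [0.6072, 0.1098, 0.0498]
tcp_rot: [[0.243, -0.0, -0.97], [0.97, -0.0, 0.243], [-0.0, -1.0, 0.0]]
contact_force: [-0.3, -0.3, 0.1]
opening: 1.0
```

send_rows(
  motion="0 -0.03 0 0;0 -0.05 0 0;0 -0.06 0 0;0 -0.06 0 0;0 -0.1 0 0;0 0 0 0;0 0 0 0;0 0 0 0",
)

```text
time_s: 39.48
tool_pos: [0.6067, 0.1098, 0.1989]
tcp_rot: [[0.243, -0.002, -0.97], [0.97, -0.0, 0.243], [-0.0, -1.0, 0.002]]
contact_force: [-0.9, 0.0, 0.2]
opening: 0.999
```

```bash
python3 -c "
from h import *
look('green','w16')
im,d=ctrl.get_image('scene'); info=ctrl.camera_info('scene'); cv2.imwrite('pics/s9.png',im[:,:,::-1])
for c in HUE:
    for ce,a,zt,w in blobs(im,d,info,c):
        if a>900 or np.hypot(*w.mean(0)[:2])>.8: continue
        t=w[w[:,2]>zt-.012]; print(c,ce.round(),round(float(zt),3),((t.max(0)+t.min(0))/2).round(3))
"
```

```text
green [324. 182.] 596 ztop 0.0856 mid of top [0.6042 0.1122 0.0827] ray@dot [0.6206 0.1098 0.016 ] size [0.024 0.025 0.008]
t 39.475 tcp [0.6067 0.1098 0.1989] q [ 2.7 24.5  9.9 75.5 -0.  16.8] R [[0.243, -0.002, -0.97], [0.97, -0.0, 0.243], [-0.0, -1.0, 0.002]] open 0.9991623614499019 F [-0.9  0.   0.2]
red [309. 155.] 0.095 [0.45  0.154 0.091]
blue [228. 217.] 0.091 [ 0.436 -0.153  0.086]
yellow [236. 281.] 0.088 [ 0.591 -0.27   0.084]
green [345. 186.] 0.085 [0.608 0.107 0.08 ]
```

View pics/s9.png

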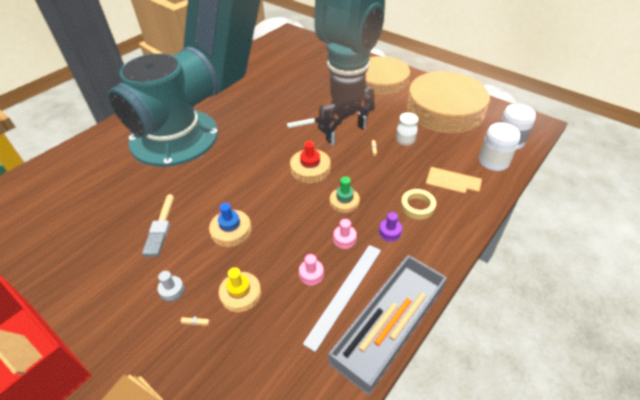

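The scene view shows all four weights upright on their own stacks: red (309,155), blue (228,217), yellow (236,281) and green (345,186). The spare at (170,287) and the jar at (407,128) haven't moved, and the robot is clear.

```bash
python3 -c "
from cell import ctrl
print(ctrl.close_job())"
```

```text
the job is handed in; nothing more can be done
None
```

All four weights are on their matching stacks, placed in the order red, blue, yellow, green. Each was lowered until the force reading showed contact, then let go. I handed the job in at about 39.5 s.

- **Position:** in the last scene image each weight was within about 4 mm of its dot's centre; the limit is 14 mm.
- **Height:** the tops measured 0.095, 0.091, 0.088 and 0.085 m. That is within 1 mm of what a weight standing flat on each stack should give.
- **Left alone:** by eye, the spare, the glue jar and the pink and purple look-alikes are where they started. The gripper was clear of everything.
- **Disagreement:** the wrist camera read 2–4 mm off the other two cameras throughout. That was too small to affect the grip or the placing, and no check failed.

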